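# Tug-test two snapped-in pins and reject the loose one

## Robot

A 6-joint arm with a two-finger parallel gripper is mounted at the origin on a cart in front of the work surface, level with it; the furniture and walls round the work are solid. World frame = base frame: x ahead of the robot, y to its left, z up, the work surface at z = 0. Lengths are in m, angles in rad, forces in N, time in s.
With the tool pointing down it reaches from about 0.425 to 0.925 m from the base axis. Payload 12.5 kg.
Tool frame: the origin (TCP) lies midway between the tips of the shut fingers; the grasp point (between the pads) lies 19 mm behind it; z points along the fingers, y is the line along which they close (so a half turn about z gives the same grasp; the last joint's range is limited). The gripper opens to 85 mm and grips with 20 to 120 N. Pads are 22 mm wide; open, the fingers measure 114 mm over their backs; the gripper's body (76 mm by 85 mm) begins 54 mm behind the grasp point. The pads swing forward as they close: fully open they stand 13 mm farther back than shut.
Start: joints at [1.19, 0.491, 1.559, -0, 1.092, -0.106], TCP at [0.17, 0.602, 0.231] pointing down, gripper open.
Joint ranges: [-3.1, 3.1], [-0.84, 2.19], [0.05, 2.79], [-1.13, 4.28], [0.06, 2.93], [-2.69, 2.69]. Speed limits (rad/s): [2.22, 2.22, 2.79, 3.14, 3.14, 3.14].

## Interface

Orientations are given as a rotation vector (axis times angle).
In Python, from rig import telemetry, read_camera, ticket gives the robot as it stands. The module is installed in compiled form; this text tells all that it offers.
- The arm moves only by the tool move_arm, never from a script. Its argument "series" is a list of rows, each an object of numbers: "gripper": the opening, from 0 (shut) to 1 (fully open); "x", "y", "z": the shift along the world's x, y, z in m; "wx", "wy", "wz": the turn, a rotation vector about the world's x, y, z in rad. A call has 1 to 5 rows; each row is the pose to reach, as a shift and turn from the pose commanded when the call began; what a row does not reach only later rows make up. A row lasts 1/10 s, in which the tool goes at most 50 mm and 8.59 degrees, less where a joint would pass 70% of its speed; a pose out of reach is approached as far as the arm can. A call with a gripper value outside its range is refused whole. The fingers move at their own pace and stop on an object; the grip force is fixed at half the most. Time passes only in rows, so rows that repeat a pose let the fingers close. It gives the time, the measured TCP pose, the force, the opening and the grip force at its end, in the units of the state.
- telemetry.get_state(): the state, without advancing time (a new reading comes with each control period).
- read_camera(name): name is "side" or "top"; returns a dict with "img" (400x640x3 uint8, red, green, blue), "depth" (400x640 float32, m along the optical axis (not along the pixel's ray), 0 where there is no reading), "fovy" (degrees; the focal length in pixels is half the picture's height over the tangent of half this angle, whatever the lens; pixels are square), "cx", "cy" (the principal point, pixels), "dist_coeffs" ([k1, k2, p1, p2, k3] as OpenCV has them; the pictures are not rectified), "rvec" (rotation vector, rad) and "tvec" (3), from world to camera coordinates, as OpenCV has them. Camera axes: x right, y down, z forward; pixel columns grow to the right and rows downward; lengths in m; the calibration is good to about 2 mm. A picture is of the moment at which its call begins.
- ticket.finish_job(): hands the job in; it is judged then, once.
The state is a dict: "time_s": time; "joint_pos": joint angles; "qd": joint speeds; "tau": joint torques, N m; "tcp_pos": TCP position; "orientation": TCP orientation; "ft_force": force on the tool from outside, world axes, zero at the start; "moment": the same for the moment, N m; "opening": opening from 0.0 (shut) to 1.0 (fully open); "grasp_force": force on a finger pad.
Only numpy, scipy, OpenCV 4.12 (cv2) and the standard library are available. Lean on these libraries where they do the work, as an engineer would, in place of code of your own. Each camera call takes 0.05 s, during which the arm holds its last target. There are 200 camera calls.

## Task

Two blue-headed pins have been snapped into their sockets, but one of the clips does not hold. Give each pin a straight upward tug of about 15 N, held for half a second and never more than 20 N. Leave the pin that holds in its socket, pull the one that gives way right out and put it in the red tray, and leave the bottles and jars beside them alone.

Things in the scene. Friction and masses are not known exactly. Their poses are not given: they have to be found in the camera images.
- socket_a: fixed socket: dark steel flange 56 x 56 x 8 mm, on it an aluminium block 38 x 38 mm, its top 44 mm above the underside, vertical bore 11.5 mm wide, its bottom 8 mm above the underside; origin centre of the underside (on the 3 mm bench mat), z up. The two sockets stand 0.24 to 0.35 m apart, either may be the left one, and nothing visible tells which holds its pin
- socket_b: fixed socket: dark steel flange 56 x 56 x 8 mm, on it an aluminium block 38 x 38 mm, its top 44 mm above the underside, vertical bore 11.5 mm wide, its bottom 8 mm above the underside; origin centre of the underside (on the 3 mm bench mat), z up. The two sockets stand 0.24 to 0.35 m apart, either may be the left one, and nothing visible tells which holds its pin
- pin_a_head (a point): middle of the grip head of the pin in socket_a: blue cylinder 18 mm across, 34 mm tall, upright in the socket, this point 70 to 76 mm above the socket's underside; z axis along the pin, tip to head. Below the head a steel shank 10 mm thick, 44 mm long: its tip is 61 mm below this point. 30 to 34 mm of it is in the bore: lift 45 mm to clear the ring. Pin mass 35 to 70 g
- pin_b_head (a point): middle of the grip head of the pin in socket_b: blue cylinder 18 mm across, 34 mm tall, upright in the socket, this point 70 to 76 mm above the socket's underside; z axis along the pin, tip to head. Below the head a steel shank 10 mm thick, 44 mm long: its tip is 61 mm below this point. 30 to 34 mm of it is in the bore: lift 45 mm to clear the ring. Pin mass 35 to 70 g
- ring_a_top (a point): top centre of the orange clip ring (26 mm outside, 13 mm inside, 5 mm high) on socket_a, 49 mm above its underside at rest. Either pin drags with 3 to 6 N when moved up. A held pin meets its clip after 0 to 4 mm of free play, different each time, then ring and pin lift 1 mm per 30 N of pull and spring back; a pin not held slides on up and out, the ring stays
- ring_b_top (a point): top centre of the orange clip ring (26 mm outside, 13 mm inside, 5 mm high) on socket_b, 49 mm above its underside at rest. Either pin drags with 3 to 6 N when moved up. A held pin meets its clip after 0 to 4 mm of free play, different each time, then ring and pin lift 1 mm per 30 N of pull and spring back; a pin not held slides on up and out, the ring stays
- reject_tray: open red tray fixed to the bench, 125 (its x) x 100 (its y) x 40 mm high, walls and floor 4 mm; origin centre of the underside. A rejected pin may lie or stand in it any way
- oiler: small red needle oiler bottle with a red cap, 25 x 33 x 79 mm, origin under its base; a bystander
- tub: white powder tub, 28 x 28 x 52 mm, origin under its base; a bystander
- jar: small grey jar with a white lid, 36 x 36 x 52 mm, origin under its base; a bystander
- pin_a: the pin standing in socket_a; this is the middle of its tip, z axis up along the pin towards the head; see pin_a_head
- pin_b: the pin standing in socket_b; this is the middle of its tip, z axis up along the pin towards the head; see pin_b_head

How it is judged:
By the outcome, as a careful person would: the job done as asked, in the order asked, and still so for the second after the job is handed in, with the robot touching nothing.
It also fails if it takes over 69 s, if anything falls off the work surface, if the arm or the gripper's body presses on something with over 40 N, if the wrist force passes 120 N, or if a joint passes its speed limit or range.

## Working session

There is one attempt and no reset: what is moved stays moved. The work goes in short steps, Python scripts to look and compute and a tool call to move; the robot and the scene stay as the last step left them, time stands still between calls to the robot, and variables do not carry over. Pictures are saved under pics/ and viewed, at most 10 in all, crops included, and the job is handed in when it is done.

Besides the shell and the picture viewer there is one more tool, called after ">>>" as name(argument=value, ...), one argument or row to a line, values as JSON. move_arm: Moves the arm, as the interface text tells. Its arguments: {"type":"object","properties":{"series":{"type":"array"}},"required":["series"]}

```bash
mkdir -p pics
cat > h.py <<'E'
import numpy as np, cv2
from rig import telemetry, read_camera, ticket
def K(c):
    f=200/np.tan(np.radians(c["fovy"])/2); return np.array([[f,0,c["cx"]],[0,f,c["cy"]],[0,0,1.]])
def cloud(c):
    h,w=c["depth"].shape; v,u=np.mgrid[:h,:w]
    n=cv2.undistortPoints(np.stack([u,v],-1).reshape(-1,1,2).astype(np.float64),K(c),np.array(c["dist_coeffs"],float)).reshape(h,w,2)
    d=c["depth"]; P=np.dstack([n*d[...,None],d]); R=cv2.Rodrigues(np.array(c["rvec"],float))[0]
    W=(P-np.array(c["tvec"]).ravel())@R; W[d==0]=np.nan; return W
def ray(c,uv):
    n=cv2.undistortPoints(np.array(uv,float).reshape(-1,1,2),K(c),np.array(c["dist_coeffs"],float)).reshape(2)
    R=cv2.Rodrigues(np.array(c["rvec"],float))[0]; d=R.T@np.r_[n,1]; return -R.T@np.array(c["tvec"]).ravel(), d/np.linalg.norm(d)
E
python3 - <<'E'
from h import *
s=telemetry.get_state(); print({k:np.round(v,3) for k,v in s.items()})
for n in("side","top"):
    c=read_camera(n); cv2.imwrite(f"pics/{n}0.png",c["img"][...,::-1]); np.save(f"{n}0.npy",c,allow_pickle=True)
    W=cloud(c); hsv=cv2.cvtColor(c["img"],cv2.COLOR_RGB2HSV)
    print(n,"cam",np.round(ray(c,[320,200])[0],3),np.round(ray(c,[320,200])[1],2))
    for nm,lo,hi in(("blue",(100,120,50),(130,255,255)),("orange",(8,150,120),(22,255,255)),("red",(0,150,80),(6,255,255))):
        m=cv2.inRange(hsv,lo,hi); k,l,st,ce=cv2.connectedComponentsWithStats(m)
        for i in range(1,k):
            if st[i,4]<25: continue
            p=W[l==i]; p=p[~np.isnan(p[:,0])]
            if len(p): print(nm,st[i],np.round(ce[i],1),"med",np.round(np.median(p,0),4),"lo",np.round(np.percentile(p,3,axis=0),3),"hi",np.round(np.percentile(p,97,axis=0),3))
E
```

```text
{'time_s': np.float64(0.0), 'joint_pos': array([ 1.19 ,  0.492,  1.559,  0.   ,  1.092, -0.106]), 'qd': array([-0.   ,  0.001, -0.001,  0.002, -0.001,  0.001]), 'tau': array([ 1.0000e-03, -6.1847e+01, -2.6159e+01, -0.0000e+00,  4.0000e-03,
        0.0000e+00]), 'tcp_pos': array([0.169, 0.601, 0.231]), 'orientation': array([-4.300e-01, -3.112e+00,  2.000e-03]), 'ft_force': array([ 0.067,  0.181, -0.126]), 'moment': array([-0.011, -0.032, -0.012]), 'grasp_force': np.float64(0.0), 'opening': np.float64(1.0)}
side cam [0.228 0.698 0.555] [ 0.41 -0.77 -0.48]
blue [385  83   9  10  48] [388.9  87.3] med [ 0.8402 -1.0121  0.043 ] lo [ 0.819 -1.062  0.031] hi [ 0.858 -1.001  0.047]
blue [493 103  10   7  41] [496.6 106.1] med [ 0.4308 -0.9052  0.0611] lo [ 0.422 -0.936  0.059] hi [ 0.44  -0.872  0.063]
blue [513 106  10   7  36] [516.6 108.9] med [ 0.3697 -0.9032  0.061 ] lo [ 0.36  -0.936  0.059] hi [ 0.378 -0.874  0.063]
blue [463 168  19   9  69] [472.8 171.8] med [ 0.4015 -0.4639  0.0215] lo [ 0.385 -0.474  0.015] hi [ 0.428 -0.457  0.025]
blue [362 185   9  19 130] [365.7 193.7] med [ 0
[... 15826 characters left out ...]
4   61 2979] [428.6 218.4] med [ 0.5538 -0.2798  0.0083] lo [ 0.495 -0.323  0.004] hi [ 0.613 -0.224  0.044]
red [ 26 289   9   7  60] [ 29.8 292. ] med [0.3944 0.5499 0.0702] lo [0.388 0.542 0.068] hi [0.401 0.557 0.073]
red [522 291  20  24 224] [531.7 303. ] med [ 0.3836 -0.4707  0.0596] lo [ 0.363 -0.492  0.049] hi [ 0.404 -0.455  0.066]
red [ 99 323  13  13 129] [104.9 328.6] med [0.3202 0.3983 0.0553] lo [0.309 0.388 0.051] hi [0.331 0.41  0.059]
red [527 340   6   7  25] [529.1 343.4] med [ 0.2911 -0.4872  0.0095] lo [ 0.286 -0.494  0.006] hi [ 0.299 -0.484  0.011]
red [515 348   7   7  25] [518.2 350.9] med [ 0.2758 -0.4635  0.01  ] lo [ 0.27  -0.469  0.007] hi [ 0.281 -0.459  0.012]
```

View pics/side0.png

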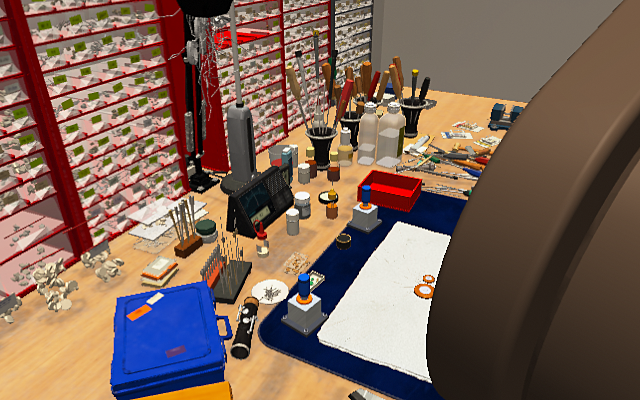

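View pics/top0.png

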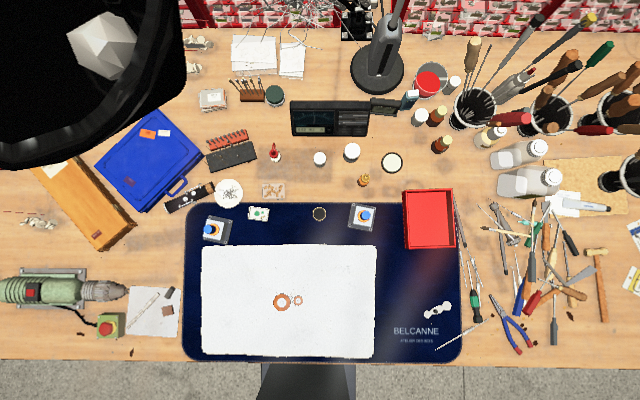

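The side view shows the left pin with its blue head near (304,286) and the right pin near (366,193), with the red tray at (391,190). In the top view the heads are at (210,229) and (365,215), the tray is at (428,218), and the bottles and jars are at (273,150), (320,158) and (352,151). I'll fit the heads precisely next.

Run:
```python
from h import *
from scipy.optimize import least_squares
C={n:np.load(f"{n}0.npy",allow_pickle=True).item() for n in("side","top")}
for nm,g in(("left",(0.522,0.188)),("right",(0.556,-0.131))):
    rays=[];
    for n,c in C.items():
        W=cloud(c); hsv=cv2.cvtColor(c["img"],cv2.COLOR_RGB2HSV)
        near=(np.hypot(W[...,0]-g[0],W[...,1]-g[1])<0.03)
        b=near&(cv2.inRange(hsv,(98,110,40),(130,255,255))>0)&(W[...,2]>0.062)
        top=b&(W[...,2]>0.088)
        P=W[b]; T=W[top]
        r=least_squares(lambda q:np.hypot(P[:,0]-q[0],P[:,1]-q[1])-0.009,g,loss="soft_l1",f_scale=.001) if n=="side" else None
        v,u=np.nonzero(top); uv=[u.mean(),v.mean()]; rays.append(ray(c,uv))
        print(nm,n,len(P),"ztop",np.round(np.percentile(P[:,2],[5,50,90,97]),4),"topmean",np.round(T.mean(0),4),len(T),"bbox mid",np.round((T.min(0)+T.max(0))/2,4),"fit",None if r is None else np.round(r.x,4), "uv",np.round(uv,1))
        m=near&(W[...,2]>0.042)&(W[...,2]<0.05); print("   block top",np.round(((np.percentile(W[m],2,axis=0)+np.percentile(W[m],98,axis=0))/2),4),cv2.minAreaRect((W[m][:,:2]*1000).astype(np.float32)))
    (o1,d1),(o2,d2)=rays; s=np.linalg.lstsq(np.stack([d1,-d2],1),o2-o1,rcond=None)[0]
    p,q=o1+s[0]*d1,o2+s[1]*d2; print("  triang top",np.round((p+q)/2,4),"gap",np.round(np.linalg.norm(p-q),4))
W=cloud(C["top"]);m=(abs(W[...,0]-.555)<.09)&(abs(W[...,1]+.273)<.08)&(W[...,2]>.034)&(W[...,2]<.05)
print("tray rim",cv2.minAreaRect((W[m][:,:2]*1000).astype(np.float32)),np.median(W[m][:,2]))
R=cv2.Rodrigues(telemetry.get_state()["orientation"])[0];print(np.round(R,3))
```

```text
left side 234 ztop [0.0661 0.0824 0.0934 0.094 ] topmean [0.526  0.188  0.0927] 80 bbox mid [0.5269 0.1873 0.0919] fit [0.5272 0.1859] uv [303.4 277.8]
   block top [0.5265 0.1888 0.0459] ((527.0962524414062, 187.23509216308594), (38.84203338623047, 40.12095260620117), 77.98245239257812)
left top 78 ztop [0.0737 0.0924 0.0946 0.0952] topmean [0.5265 0.1831 0.0928] 62 bbox mid [0.5259 0.1837 0.0928] fit None uv [207.5 228.7]
   block top [0.5266 0.1835 0.0469] ((526.6240234375, 183.28916931152344), (38.0405158996582, 37.830604553222656), 77.96817779541016)
  triang top [0.5272 0.1843 0.0896] gap 0.0016
right side 131 ztop [0.0651 0.0833 0.0941 0.095 ] topmean [ 0.5569 -0.1272  0.0928] 47 bbox mid [ 0.5573 -0.1293  0.0919] fit [ 0.5579 -0.1308] uv [365.7 188.6]
   block top [ 0.5575 -0.1277  0.0458] ((557.9085693359375, -129.56744384765625), (40.39324951171875, 39.99790573120117), 77.31854248046875)
right top 65 ztop [0.0792 0.0945 0.0966 0.0973] topmean [ 0.5569 -0.1324  0.0946] 59 bbox mid [ 0.5567 -0.1321  0.0944] fit None uv [365.3 214.8]
   block top [ 0.5569 -0.1328  0.0471] ((557.468994140625, -133.07301330566406), (38.036109924316406, 37.823726654052734), 79.2054672241211)
  triang top [ 0.558  -0.1326  0.0899] gap 0.0018
tray rim ((554.7233276367188, -274.5733947753906), (125.36400604248047, 101.14921569824219), 2.8426673412323) 0.042473821923567454
[[-0.962  0.271 -0.   ]
 [ 0.271  0.962 -0.001]
 [ 0.    -0.001 -1.   ]]
```

>>> move_arm(
  series=[
    {"x": 0.032, "y": -0.037, "gripper": 0.7},
    {"x": 0.064, "y": -0.074, "gripper": 0.5},
    {"x": 0.096, "y": -0.111, "gripper": 0.5},
    {"x": 0.128, "y": -0.148, "gripper": 0.5},
    {"x": 0.16, "y": -0.185, "gripper": 0.5},
  ],
)

```text
invalid input
```

>>> move_arm(
  series=[
    {"x": 0.032, "y": -0.037, "gripper": 0.5},
    {"x": 0.064, "y": -0.074, "gripper": 0.5},
    {"x": 0.096, "y": -0.111, "gripper": 0.5},
    {"x": 0.128, "y": -0.148, "gripper": 0.5},
    {"x": 0.16, "y": -0.185, "gripper": 0.5},
  ],
)

```text
invalid input
```

>>> move_arm(
  series=[
    {"x": 0.02, "y": -0.025, "gripper": 0.5},
    {"x": 0.037, "y": -0.047, "gripper": 0.5},
    {"x": 0.037, "y": -0.047, "z": -0.04, "gripper": 0.5},
    {"x": 0.037, "y": -0.047, "z": -0.08, "gripper": 0.5},
    {"x": 0.037, "y": -0.047, "z": -0.1, "gripper": 0.5},
  ],
)

```text
invalid input
```

>>> move_arm(
  series=[
    {"gripper": 0.5},
    {"gripper": 0.5},
    {"gripper": 0.5},
  ],
)

```text
invalid input
```

>>> move_arm(
  series=[
    {"gripper": 0.7, "x": 0.032, "y": -0.037, "z": 0, "wx": 0, "wy": 0, "wz": 0},
    {"gripper": 0.5, "x": 0.064, "y": -0.074, "z": 0, "wx": 0, "wy": 0, "wz": 0},
    {"gripper": 0.5, "x": 0.096, "y": -0.111, "z": 0, "wx": 0, "wy": 0, "wz": 0},
    {"gripper": 0.5, "x": 0.128, "y": -0.148, "z": 0, "wx": 0, "wy": 0, "wz": 0},
    {"gripper": 0.5, "x": 0.16, "y": -0.185, "z": 0, "wx": 0, "wy": 0, "wz": 0},
  ],
)

```text
time_s: 0.6
tcp_pos: [0.3304, 0.4149, 0.2312]
orientation: [-0.43, -3.112, 0.0]
ft_force: [-0.5, 0.8, -1.1]
opening: 0.499
grasp_force: 0.0
```

>>> move_arm(
  series=[
    {"gripper": 0.5, "x": 0.032, "y": -0.037, "z": 0, "wx": 0, "wy": 0, "wz": 0},
    {"gripper": 0.5, "x": 0.064, "y": -0.074, "z": 0, "wx": 0, "wy": 0, "wz": 0},
    {"gripper": 0.5, "x": 0.096, "y": -0.111, "z": 0, "wx": 0, "wy": 0, "wz": 0},
    {"gripper": 0.5, "x": 0.128, "y": -0.148, "z": 0, "wx": 0, "wy": 0, "wz": 0},
    {"gripper": 0.5, "x": 0.16, "y": -0.185, "z": 0, "wx": 0, "wy": 0, "wz": 0},
  ],
)

```text
time_s: 1.1
tcp_pos: [0.4905, 0.2298, 0.2312]
orientation: [-0.43, -3.112, -0.0]
ft_force: [-0.1, 0.7, -0.4]
opening: 0.498
grasp_force: 0.0
```

>>> move_arm(
  series=[
    {"gripper": 0.5, "x": 0.02, "y": -0.025, "z": 0, "wx": 0, "wy": 0, "wz": 0},
    {"gripper": 0.5, "x": 0.037, "y": -0.047, "z": 0, "wx": 0, "wy": 0, "wz": 0},
    {"gripper": 0.5, "x": 0.037, "y": -0.047, "z": -0.04, "wx": 0, "wy": 0, "wz": 0},
    {"gripper": 0.5, "x": 0.037, "y": -0.047, "z": -0.08, "wx": 0, "wy": 0, "wz": 0},
    {"gripper": 0.5, "x": 0.037, "y": -0.047, "z": -0.1, "wx": 0, "wy": 0, "wz": 0},
  ],
)

```text
time_s: 1.6
tcp_pos: [0.5254, 0.1839, 0.1283]
orientation: [-0.431, -3.108, 0.002]
ft_force: [0.7, 0.7, -0.6]
opening: 0.5
grasp_force: 0.0
```

>>> move_arm(
  series=[
    {"gripper": 0.5, "x": 0, "y": 0, "z": 0, "wx": 0, "wy": 0, "wz": 0},
    {"gripper": 0.5, "x": 0, "y": 0, "z": 0, "wx": 0, "wy": 0, "wz": 0},
    {"gripper": 0.5, "x": 0, "y": 0, "z": 0, "wx": 0, "wy": 0, "wz": 0},
  ],
)

```text
time_s: 1.9
tcp_pos: [0.5272, 0.1848, 0.1327]
orientation: [0.43, 3.11, 0.001]
ft_force: [-0.5, 0.2, -0.1]
opening: 0.502
grasp_force: 0.0
```

>>> move_arm(
  series=[
    {"gripper": 0.5, "x": 0, "y": 0, "z": -0.03, "wx": 0, "wy": 0, "wz": 0},
    {"gripper": 0.5, "x": 0, "y": 0, "z": -0.05, "wx": 0, "wy": 0, "wz": 0},
    {"gripper": 0.5, "x": 0, "y": 0, "z": -0.065, "wx": 0, "wy": 0, "wz": 0},
    {"gripper": 0.5, "x": 0, "y": 0, "z": -0.07, "wx": 0, "wy": 0, "wz": 0},
    {"gripper": 0.5, "x": 0, "y": 0, "z": -0.07, "wx": 0, "wy": 0, "wz": 0},
  ],
)

```text
time_s: 2.4
tcp_pos: [0.5269, 0.1847, 0.0619]
orientation: [0.43, 3.111, 0.0]
ft_force: [0.0, 0.3, 0.2]
opening: 0.499
grasp_force: 0.0
```

Run:
```python
from h import *
I=[]
for n in("side","top"):
    c=read_camera(n); R=cv2.Rodrigues(np.array(c["rvec"]))[0]
    p=cv2.projectPoints(np.array([[[.527,.1845,.076]]]),np.array(c["rvec"],float),np.array(c["tvec"],float),K(c),np.array(c["dist_coeffs"],float))[0].ravel().astype(int)
    I.append(cv2.resize(c["img"][max(p[1]-50,0):p[1]+50,p[0]-50:p[0]+50,::-1],(400,400),interpolation=cv2.INTER_CUBIC)); print(n,p)
cv2.imwrite("pics/g1.png",np.hstack(I)); s=telemetry.get_state(); print(s["tcp_pos"],s["ft_force"])
```

```text
side [304 284]
top [209 228]
[0.52711535 0.18476043 0.0624623 ] [ 0.35353543  0.33150186 -0.13683666]
```

View pics/g1.png

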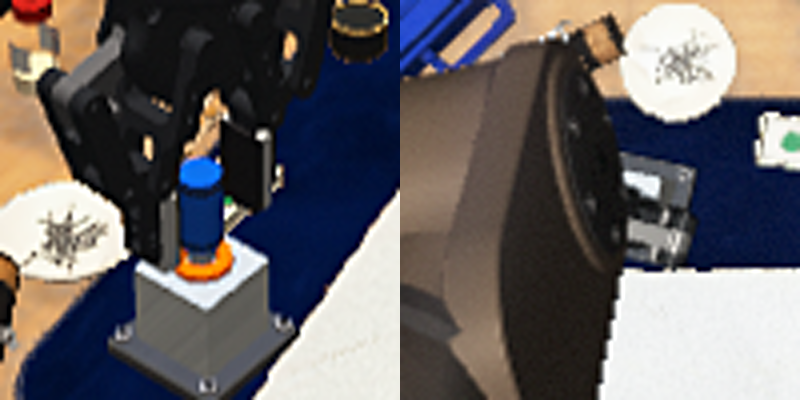

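The left crop shows the pin head standing between the open pads, well clear of the ring. I'll close on it stepwise.

>>> move_arm(
  series=[
    {"gripper": 0.32, "x": 0, "y": 0, "z": 0, "wx": 0, "wy": 0, "wz": 0},
    {"gripper": 0.25, "x": 0, "y": 0, "z": 0, "wx": 0, "wy": 0, "wz": 0},
    {"gripper": 0.25, "x": 0, "y": 0, "z": 0, "wx": 0, "wy": 0, "wz": 0},
  ],
)

```text
time_s: 2.8
tcp_pos: [0.5268, 0.1846, 0.0618]
orientation: [0.43, 3.111, 0.001]
ft_force: [-0.2, 0.4, -0.6]
opening: 0.247
grasp_force: 0.0
```

>>> move_arm(
  series=[
    {"gripper": 0.2, "x": 0, "y": 0, "z": 0, "wx": 0, "wy": 0, "wz": 0},
    {"gripper": 0.1, "x": 0, "y": 0, "z": 0, "wx": 0, "wy": 0, "wz": 0},
    {"gripper": 0.0, "x": 0, "y": 0, "z": 0, "wx": 0, "wy": 0, "wz": 0},
    {"gripper": 0.0, "x": 0, "y": 0, "z": 0, "wx": 0, "wy": 0, "wz": 0},
  ],
)

```text
time_s: 3.2
tcp_pos: [0.5267, 0.1846, 0.0615]
orientation: [0.43, 3.112, 0.0]
ft_force: [0.0, -0.3, 3.4]
opening: 0.189
grasp_force: 58.4
```

>>> move_arm(
  series=[
    {"gripper": 0.0, "x": 0, "y": 0, "z": 0.0003, "wx": 0, "wy": 0, "wz": 0},
    {"gripper": 0.0, "x": 0, "y": 0, "z": 0.0005, "wx": 0, "wy": 0, "wz": 0},
  ],
)

```text
time_s: 3.4
tcp_pos: [0.5265, 0.1846, 0.0616]
orientation: [-0.43, -3.112, -0.0]
ft_force: [-0.9, 0.4, -2.2]
opening: 0.192
grasp_force: 58.5
```

>>> move_arm(
  series=[
    {"gripper": 0.0, "x": 0, "y": 0, "z": 0.0003, "wx": 0, "wy": 0, "wz": 0},
    {"gripper": 0.0, "x": 0, "y": 0, "z": 0.0005, "wx": 0, "wy": 0, "wz": 0},
  ],
)

```text
time_s: 3.6
tcp_pos: [0.5263, 0.1846, 0.0619]
orientation: [-0.43, -3.111, 0.0]
ft_force: [0.2, 0.7, -5.8]
opening: 0.186
grasp_force: 58.5
```

>>> move_arm(
  series=[
    {"gripper": 0.0, "x": 0, "y": 0, "z": 0.0003, "wx": 0, "wy": 0, "wz": 0},
    {"gripper": 0.0, "x": 0, "y": 0, "z": 0.0005, "wx": 0, "wy": 0, "wz": 0},
  ],
)

```text
time_s: 3.8
tcp_pos: [0.5264, 0.1845, 0.0626]
orientation: [-0.43, -3.112, 0.0]
ft_force: [-0.4, -0.1, -5.6]
opening: 0.189
grasp_force: 58.5
```

>>> move_arm(
  series=[
    {"gripper": 0.0, "x": 0, "y": 0, "z": 0.0003, "wx": 0, "wy": 0, "wz": 0},
    {"gripper": 0.0, "x": 0, "y": 0, "z": 0.0006, "wx": 0, "wy": 0, "wz": 0},
    {"gripper": 0.0, "x": 0, "y": 0, "z": 0.0008, "wx": 0, "wy": 0, "wz": 0},
  ],
)

```text
time_s: 4.1
tcp_pos: [0.5265, 0.1845, 0.0636]
orientation: [-0.43, -3.112, 0.0]
ft_force: [-0.4, -0.3, -5.0]
opening: 0.196
grasp_force: 58.5
```

>>> move_arm(
  series=[
    {"gripper": 0.0, "x": 0, "y": 0, "z": 0.0003, "wx": 0, "wy": 0, "wz": 0},
    {"gripper": 0.0, "x": 0, "y": 0, "z": 0.0006, "wx": 0, "wy": 0, "wz": 0},
    {"gripper": 0.0, "x": 0, "y": 0, "z": 0.0008, "wx": 0, "wy": 0, "wz": 0},
  ],
)

```text
time_s: 4.4
tcp_pos: [0.5266, 0.1846, 0.0645]
orientation: [0.43, 3.112, 0.0]
ft_force: [1.3, -0.3, -4.9]
opening: 0.188
grasp_force: 58.5
```

>>> move_arm(
  series=[
    {"gripper": 0.0, "x": 0, "y": 0, "z": 0.0003, "wx": 0, "wy": 0, "wz": 0},
    {"gripper": 0.0, "x": 0, "y": 0, "z": 0.0006, "wx": 0, "wy": 0, "wz": 0},
    {"gripper": 0.0, "x": 0, "y": 0, "z": 0.0008, "wx": 0, "wy": 0, "wz": 0},
  ],
)

```text
time_s: 4.7
tcp_pos: [0.5266, 0.1846, 0.0653]
orientation: [0.43, 3.112, 0.0]
ft_force: [0.6, 0.0, -5.4]
opening: 0.19
grasp_force: 58.6
```

>>> move_arm(
  series=[
    {"gripper": 0.0, "x": 0, "y": 0, "z": 0.0003, "wx": 0, "wy": 0, "wz": 0},
    {"gripper": 0.0, "x": 0, "y": 0, "z": 0.0006, "wx": 0, "wy": 0, "wz": 0},
    {"gripper": 0.0, "x": 0, "y": 0, "z": 0.0008, "wx": 0, "wy": 0, "wz": 0},
  ],
)

```text
time_s: 5.0
tcp_pos: [0.5266, 0.1846, 0.0661]
orientation: [0.43, 3.112, 0.0]
ft_force: [0.5, -0.3, -5.5]
opening: 0.19
grasp_force: 58.6
```

>>> move_arm(
  series=[
    {"gripper": 0.0, "x": 0, "y": 0, "z": 0.0003, "wx": 0, "wy": 0, "wz": 0},
    {"gripper": 0.0, "x": 0, "y": 0, "z": 0.0006, "wx": 0, "wy": 0, "wz": 0},
    {"gripper": 0.0, "x": 0, "y": 0, "z": 0.0008, "wx": 0, "wy": 0, "wz": 0},
  ],
)

```text
time_s: 5.3
tcp_pos: [0.5266, 0.1846, 0.0669]
orientation: [0.43, 3.112, 0.0]
ft_force: [-0.1, -0.4, -4.5]
opening: 0.189
grasp_force: 58.6
```

>>> move_arm(
  series=[
    {"gripper": 0.2, "x": 0, "y": 0, "z": 0, "wx": 0, "wy": 0, "wz": 0},
    {"gripper": 0.5, "x": 0, "y": 0, "z": 0, "wx": 0, "wy": 0, "wz": 0},
    {"gripper": 0.5, "x": 0, "y": 0, "z": 0, "wx": 0, "wy": 0, "wz": 0},
    {"gripper": 0.5, "x": 0, "y": 0, "z": 0, "wx": 0, "wy": 0, "wz": 0},
  ],
)

```text
time_s: 5.7
tcp_pos: [0.5267, 0.1846, 0.0671]
orientation: [0.43, 3.111, 0.0]
ft_force: [-0.3, 0.8, 0.1]
opening: 0.499
grasp_force: 0.0
```

```bash
cat > head.py <<'E'
from h import *
def head(c,g):
    W=cloud(c); hsv=cv2.cvtColor(c["img"],cv2.COLOR_RGB2HSV)
    near=(np.hypot(W[...,0]-g[0],W[...,1]-g[1])<0.03)
    b=near&(cv2.inRange(hsv,(98,110,40),(130,255,255))>0)&(W[...,2]>0.062); P=W[b]
    o=near&(cv2.inRange(hsv,(8,150,120),(22,255,255))>0)&(W[...,2]>0.04)
    v=np.nonzero(b)[0]
    return len(P),v.min(),v.max(),np.round(np.percentile(P[:,2],[2,50,95]),4),np.round(P.mean(0),4),"ring",np.round(np.percentile(W[o][:,2],[10,50,90]),4)
E
python3 - <<'E'
from head import *
for c in(np.load("side0.npy",allow_pickle=True).item(),read_camera("side")): print(head(c,(.527,.1845)))
s=telemetry.get_state();print(s["tcp_pos"],s["opening"],s["ft_force"])
E
```

```text
(234, np.int64(274), np.int64(296), array([0.0639, 0.0824, 0.0938]), array([0.5246, 0.1907, 0.0816]), 'ring', array([0.0502, 0.0517, 0.0533]))
(237, np.int64(271), np.int64(296), array([0.0667, 0.0874, 0.099 ]), array([0.5241, 0.1904, 0.0866]), 'ring', array([0.0505, 0.0519, 0.0532]))
[0.52672286 0.18460559 0.06703644] 0.4977648520479755 [0.7394938  0.09897435 0.11852024]
```

The left pin rose 5 mm under drag alone while its ring stayed put, so it is the one that doesn't hold. I'll tug the right pin before pulling this one out.

>>> move_arm(
  series=[
    {"gripper": 0.5, "x": 0, "y": 0, "z": 0.04, "wx": 0, "wy": 0, "wz": 0},
    {"gripper": 0.5, "x": 0, "y": 0, "z": 0.085, "wx": 0, "wy": 0, "wz": 0},
    {"gripper": 0.5, "x": 0, "y": -0.045, "z": 0.085, "wx": 0, "wy": 0, "wz": 0},
    {"gripper": 0.5, "x": 0.01, "y": -0.09, "z": 0.085, "wx": 0, "wy": 0, "wz": 0},
    {"gripper": 0.5, "x": 0.015, "y": -0.135, "z": 0.085, "wx": 0, "wy": 0, "wz": 0},
  ],
)

```text
time_s: 6.25
tcp_pos: [0.542, 0.0483, 0.1525]
orientation: [0.428, 3.111, 0.0]
ft_force: [0.5, 0.2, 0.6]
opening: 0.5
grasp_force: 0.0
```

>>> move_arm(
  series=[
    {"gripper": 0.5, "x": 0.005, "y": -0.045, "z": 0, "wx": 0, "wy": 0, "wz": 0},
    {"gripper": 0.5, "x": 0.01, "y": -0.09, "z": 0, "wx": 0, "wy": 0, "wz": 0},
    {"gripper": 0.5, "x": 0.014, "y": -0.135, "z": 0, "wx": 0, "wy": 0, "wz": 0},
    {"gripper": 0.5, "x": 0.016, "y": -0.181, "z": 0, "wx": 0, "wy": 0, "wz": 0},
    {"gripper": 0.5, "x": 0.016, "y": -0.181, "z": 0, "wx": 0, "wy": 0, "wz": 0},
  ],
)

```text
time_s: 6.75
tcp_pos: [0.5578, -0.1362, 0.1518]
orientation: [0.437, 3.11, -0.001]
ft_force: [0.1, 0.3, -1.1]
opening: 0.501
grasp_force: 0.0
```

>>> move_arm(
  series=[
    {"gripper": 0.5, "x": 0, "y": 0, "z": 0, "wx": 0, "wy": 0, "wz": 0},
    {"gripper": 0.5, "x": 0, "y": 0, "z": 0, "wx": 0, "wy": 0, "wz": 0},
    {"gripper": 0.5, "x": 0, "y": 0, "z": 0, "wx": 0, "wy": 0, "wz": 0},
  ],
)

```text
time_s: 7.05
tcp_pos: [0.5576, -0.1302, 0.1519]
orientation: [-0.428, -3.112, -0.0]
ft_force: [-1.2, 0.1, -0.4]
opening: 0.497
grasp_force: 0.0
```

>>> move_arm(
  series=[
    {"gripper": 0.5, "x": 0, "y": -0.001, "z": -0.04, "wx": 0, "wy": 0, "wz": 0},
    {"gripper": 0.5, "x": 0, "y": -0.001, "z": -0.065, "wx": 0, "wy": 0, "wz": 0},
    {"gripper": 0.5, "x": 0, "y": -0.001, "z": -0.083, "wx": 0, "wy": 0, "wz": 0},
    {"gripper": 0.5, "x": 0, "y": -0.001, "z": -0.089, "wx": 0, "wy": 0, "wz": 0},
    {"gripper": 0.5, "x": 0, "y": -0.001, "z": -0.089, "wx": 0, "wy": 0, "wz": 0},
  ],
)

```text
time_s: 7.55
tcp_pos: [0.5575, -0.1316, 0.0624]
orientation: [-0.428, -3.111, -0.001]
ft_force: [0.5, -0.6, 0.2]
opening: 0.5
grasp_force: 0.0
```

>>> move_arm(
  series=[
    {"gripper": 0.32, "x": 0, "y": 0, "z": 0, "wx": 0, "wy": 0, "wz": 0},
    {"gripper": 0.25, "x": 0, "y": 0, "z": 0, "wx": 0, "wy": 0, "wz": 0},
    {"gripper": 0.25, "x": 0, "y": 0, "z": 0, "wx": 0, "wy": 0, "wz": 0},
  ],
)

```text
time_s: 7.85
tcp_pos: [0.5579, -0.1325, 0.0637]
orientation: [0.43, 3.111, -0.0]
ft_force: [0.5, -0.5, 0.4]
opening: 0.245
grasp_force: 0.0
```

Run:
```python
from head import *
c=read_camera("side"); cv2.imwrite("pics/g2.png",cv2.resize(c["img"][140:240,316:416,::-1],(500,500),interpolation=cv2.INTER_CUBIC))
s=telemetry.get_state();print(s["tcp_pos"],s["opening"],s["ft_force"]); np.save("side1.npy",c,allow_pickle=True)
```

```text
[ 0.55781898 -0.13247474  0.06353686] 0.2512606667133303 [-0.28687613 -0.50129742  0.2049963 ]
```

View pics/g2.png

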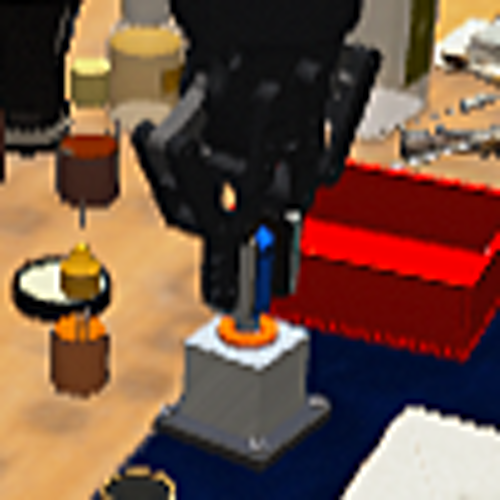

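The right pin's head (at about (265,265) in the crop) is between the pads, above the ring. I'll close the grip.

>>> move_arm(
  series=[
    {"gripper": 0.2, "x": 0, "y": 0, "z": 0, "wx": 0, "wy": 0, "wz": 0},
    {"gripper": 0.1, "x": 0, "y": 0, "z": 0, "wx": 0, "wy": 0, "wz": 0},
    {"gripper": 0.0, "x": 0, "y": 0, "z": 0, "wx": 0, "wy": 0, "wz": 0},
    {"gripper": 0.0, "x": 0, "y": 0, "z": 0, "wx": 0, "wy": 0, "wz": 0},
  ],
)

```text
time_s: 8.3
tcp_pos: [0.5578, -0.1325, 0.063]
orientation: [0.43, 3.111, 0.0]
ft_force: [1.4, 0.7, 4.6]
opening: 0.19
grasp_force: 58.4
```

>>> move_arm(
  series=[
    {"gripper": 0.0, "x": 0, "y": 0, "z": 0.0003, "wx": 0, "wy": 0, "wz": 0},
    {"gripper": 0.0, "x": 0, "y": 0, "z": 0.0005, "wx": 0, "wy": 0, "wz": 0},
  ],
)

```text
time_s: 8.5
tcp_pos: [0.5577, -0.1325, 0.0631]
orientation: [0.43, 3.112, 0.0]
ft_force: [2.2, 0.4, -2.4]
opening: 0.193
grasp_force: 58.5
```

>>> move_arm(
  series=[
    {"gripper": 0.0, "x": 0, "y": 0, "z": 0.0002, "wx": 0, "wy": 0, "wz": 0},
    {"gripper": 0.0, "x": 0, "y": 0, "z": 0.0004, "wx": 0, "wy": 0, "wz": 0},
  ],
)

```text
time_s: 8.7
tcp_pos: [0.5576, -0.1325, 0.0634]
orientation: [-0.43, -3.112, -0.0]
ft_force: [2.0, -0.2, -4.5]
opening: 0.191
grasp_force: 58.5
```

>>> move_arm(
  series=[
    {"gripper": 0.0, "x": 0, "y": 0, "z": 0.0002, "wx": 0, "wy": 0, "wz": 0},
    {"gripper": 0.0, "x": 0, "y": 0, "z": 0.0004, "wx": 0, "wy": 0, "wz": 0},
  ],
)

```text
time_s: 8.9
tcp_pos: [0.5576, -0.1324, 0.064]
orientation: [-0.43, -3.112, -0.0]
ft_force: [3.2, 0.4, -4.7]
opening: 0.187
grasp_force: 58.5
```

>>> move_arm(
  series=[
    {"gripper": 0.0, "x": 0, "y": 0, "z": 0.0003, "wx": 0, "wy": 0, "wz": 0},
    {"gripper": 0.0, "x": 0, "y": 0, "z": 0.0005, "wx": 0, "wy": 0, "wz": 0},
  ],
)

```text
time_s: 9.1
tcp_pos: [0.5575, -0.1324, 0.0646]
orientation: [-0.43, -3.112, -0.0]
ft_force: [3.3, 0.5, -6.2]
opening: 0.191
grasp_force: 58.6
```

>>> move_arm(
  series=[
    {"gripper": 0.0, "x": 0, "y": 0, "z": 0.0002, "wx": 0, "wy": 0, "wz": 0},
    {"gripper": 0.0, "x": 0, "y": 0, "z": 0.0004, "wx": 0, "wy": 0, "wz": 0},
  ],
)

```text
time_s: 9.3
tcp_pos: [0.5575, -0.1324, 0.0647]
orientation: [-0.43, -3.112, -0.0]
ft_force: [4.4, -0.4, -11.5]
opening: 0.189
grasp_force: 58.6
```

>>> move_arm(
  series=[
    {"gripper": 0.0, "x": 0, "y": 0, "z": 0.0002, "wx": 0, "wy": 0, "wz": 0},
  ],
)

```text
time_s: 9.4
tcp_pos: [0.5575, -0.1324, 0.0648]
orientation: [-0.43, -3.112, -0.0]
ft_force: [4.6, -0.2, -13.8]
opening: 0.192
grasp_force: 58.7
```

>>> move_arm(
  series=[
    {"gripper": 0.0, "x": 0, "y": 0, "z": 0.0001, "wx": 0, "wy": 0, "wz": 0},
  ],
)

```text
time_s: 9.5
tcp_pos: [0.5574, -0.1324, 0.0649]
orientation: [-0.43, -3.111, -0.0]
ft_force: [4.8, -0.2, -15.3]
opening: 0.192
grasp_force: 58.7
```

Now I'll hold it for more than half a second.

>>> move_arm(
  series=[
    {"gripper": 0.0, "x": 0, "y": 0, "z": 0, "wx": 0, "wy": 0, "wz": 0},
  ],
)

```text
time_s: 9.6
tcp_pos: [0.5574, -0.1324, 0.0649]
orientation: [-0.43, -3.111, -0.0]
ft_force: [4.2, -1.8, -13.9]
opening: 0.19
grasp_force: 58.7
```

>>> move_arm(
  series=[
    {"gripper": 0.0, "x": 0, "y": 0, "z": 0, "wx": 0, "wy": 0, "wz": 0},
    {"gripper": 0.0, "x": 0, "y": 0, "z": 0, "wx": 0, "wy": 0, "wz": 0},
    {"gripper": 0.0, "x": 0, "y": 0, "z": 0, "wx": 0, "wy": 0, "wz": 0},
    {"gripper": 0.0, "x": 0, "y": 0, "z": 0, "wx": 0, "wy": 0, "wz": 0},
    {"gripper": 0.0, "x": 0, "y": 0, "z": 0, "wx": 0, "wy": 0, "wz": 0},
  ],
)

```text
time_s: 10.1
tcp_pos: [0.5574, -0.1324, 0.0649]
orientation: [-0.43, -3.111, -0.0]
ft_force: [4.5, -0.9, -15.4]
opening: 0.19
grasp_force: 58.7
```

The right pin held at 15 N for 0.6 s. I'll lower it back and release.

>>> move_arm(
  series=[
    {"gripper": 0.0, "x": 0, "y": 0, "z": -0.0008, "wx": 0, "wy": 0, "wz": 0},
    {"gripper": 0.0, "x": 0, "y": 0, "z": -0.0016, "wx": 0, "wy": 0, "wz": 0},
    {"gripper": 0.0, "x": 0, "y": 0, "z": -0.0022, "wx": 0, "wy": 0, "wz": 0},
    {"gripper": 0.0, "x": 0, "y": 0, "z": -0.0024, "wx": 0, "wy": 0, "wz": 0},
  ],
)

```text
time_s: 10.5
tcp_pos: [0.5577, -0.1325, 0.0636]
orientation: [0.43, 3.111, -0.0]
ft_force: [1.4, 0.8, 3.4]
opening: 0.185
grasp_force: 59.8
```

>>> move_arm(
  series=[
    {"gripper": 0.2, "x": 0, "y": 0, "z": 0, "wx": 0, "wy": 0, "wz": 0},
    {"gripper": 0.5, "x": 0, "y": 0, "z": 0, "wx": 0, "wy": 0, "wz": 0},
    {"gripper": 0.5, "x": 0, "y": 0, "z": 0, "wx": 0, "wy": 0, "wz": 0},
    {"gripper": 0.5, "x": 0, "y": 0, "z": 0, "wx": 0, "wy": 0, "wz": 0},
  ],
)

```text
time_s: 10.9
tcp_pos: [0.5573, -0.1324, 0.0628]
orientation: [-0.43, -3.111, -0.0]
ft_force: [0.8, 0.2, -0.3]
opening: 0.505
grasp_force: 0.0
```

>>> move_arm(
  series=[
    {"gripper": 0.5, "x": 0, "y": 0, "z": 0.045, "wx": 0, "wy": 0, "wz": 0},
    {"gripper": 0.5, "x": 0, "y": 0, "z": 0.09, "wx": 0, "wy": 0, "wz": 0},
    {"gripper": 0.5, "x": -0.005, "y": 0.045, "z": 0.09, "wx": 0, "wy": 0, "wz": 0},
    {"gripper": 0.5, "x": -0.01, "y": 0.09, "z": 0.09, "wx": 0, "wy": 0, "wz": 0},
    {"gripper": 0.5, "x": -0.015, "y": 0.135, "z": 0.09, "wx": 0, "wy": 0, "wz": 0},
  ],
)

```text
time_s: 11.4
tcp_pos: [0.5421, 0.0037, 0.1532]
orientation: [0.432, 3.111, 0.0]
ft_force: [1.0, 0.1, 0.3]
opening: 0.505
grasp_force: 0.0
```

>>> move_arm(
  series=[
    {"gripper": 0.5, "x": -0.005, "y": 0.045, "z": 0, "wx": 0, "wy": 0, "wz": 0},
    {"gripper": 0.5, "x": -0.01, "y": 0.09, "z": 0, "wx": 0, "wy": 0, "wz": 0},
    {"gripper": 0.5, "x": -0.013, "y": 0.135, "z": 0, "wx": 0, "wy": 0, "wz": 0},
    {"gripper": 0.5, "x": -0.0155, "y": 0.182, "z": 0, "wx": 0, "wy": 0, "wz": 0},
    {"gripper": 0.5, "x": -0.0155, "y": 0.182, "z": 0, "wx": 0, "wy": 0, "wz": 0},
  ],
)

```text
time_s: 11.9
tcp_pos: [0.5262, 0.189, 0.1528]
orientation: [-0.423, -3.113, -0.001]
ft_force: [0.6, 0.2, 0.4]
opening: 0.501
grasp_force: 0.0
```

>>> move_arm(
  series=[
    {"gripper": 0.5, "x": 0, "y": 0, "z": 0, "wx": 0, "wy": 0, "wz": 0},
    {"gripper": 0.5, "x": 0, "y": 0, "z": 0, "wx": 0, "wy": 0, "wz": 0},
    {"gripper": 0.5, "x": 0, "y": 0, "z": 0, "wx": 0, "wy": 0, "wz": 0},
  ],
)

```text
time_s: 12.2
tcp_pos: [0.5273, 0.1834, 0.1529]
orientation: [-0.433, -3.111, 0.0]
ft_force: [-0.1, -0.8, -0.9]
opening: 0.501
grasp_force: 0.0
```

Run:
```python
from head import *
a=np.load("side0.npy",allow_pickle=True).item();c=read_camera("side")
for g in((.527,.1845),(.5575,-.1315)): print(head(a,g),head(c,g))
s=telemetry.get_state();print(s["tcp_pos"],s["opening"],s["ft_force"])
```

```text
(234, np.int64(274), np.int64(296), array([0.0639, 0.0824, 0.0938]), array([0.5246, 0.1907, 0.0816]), 'ring', array([0.0502, 0.0517, 0.0533])) (247, np.int64(271), np.int64(294), array([0.0667, 0.0872, 0.0987]), array([0.5247, 0.1905, 0.0862]), 'ring', array([0.0504, 0.0517, 0.0531]))
(131, np.int64(186), np.int64(202), array([0.0645, 0.0833, 0.0947]), array([ 0.5557, -0.1251,  0.0819]), 'ring', array([0.0504, 0.0514, 0.0527])) (132, np.int64(186), np.int64(203), array([0.0628, 0.0821, 0.0947]), array([ 0.5556, -0.1251,  0.0816]), 'ring', array([0.0504, 0.0517, 0.0528]))
[0.52730359 0.18339887 0.1529325 ] 0.5004163437454966 [-0.63425434  0.60795777 -0.98689486]
```

The right pin is back at its original height, and the left one is still 5 mm up. I'll grasp the left pin again.

>>> move_arm(
  series=[
    {"gripper": 0.5, "x": 0, "y": 0.001, "z": -0.04, "wx": 0, "wy": 0, "wz": 0},
    {"gripper": 0.5, "x": 0, "y": 0.001, "z": -0.065, "wx": 0, "wy": 0, "wz": 0},
    {"gripper": 0.5, "x": 0, "y": 0.001, "z": -0.08, "wx": 0, "wy": 0, "wz": 0},
    {"gripper": 0.5, "x": 0, "y": 0.001, "z": -0.086, "wx": 0, "wy": 0, "wz": 0},
    {"gripper": 0.5, "x": 0, "y": 0.001, "z": -0.086, "wx": 0, "wy": 0, "wz": 0},
  ],
)

```text
time_s: 12.75
tcp_pos: [0.5271, 0.1849, 0.0665]
orientation: [-0.432, -3.111, 0.0]
ft_force: [0.6, 0.4, -0.2]
opening: 0.5
grasp_force: 0.0
```

>>> move_arm(
  series=[
    {"gripper": 0.25, "x": 0, "y": 0, "z": 0, "wx": 0, "wy": 0, "wz": 0},
    {"gripper": 0.2, "x": 0, "y": 0, "z": 0, "wx": 0, "wy": 0, "wz": 0},
    {"gripper": 0.0, "x": 0, "y": 0, "z": 0, "wx": 0, "wy": 0, "wz": 0},
    {"gripper": 0.0, "x": 0, "y": 0, "z": 0, "wx": 0, "wy": 0, "wz": 0},
    {"gripper": 0.0, "x": 0, "y": 0, "z": 0, "wx": 0, "wy": 0, "wz": 0},
  ],
)

```text
time_s: 13.25
tcp_pos: [0.5274, 0.1856, 0.0674]
orientation: [0.43, 3.111, 0.001]
ft_force: [-0.1, -1.3, 4.2]
opening: 0.193
grasp_force: 58.4
```

>>> move_arm(
  series=[
    {"gripper": 0.0, "x": 0, "y": 0, "z": 0.0006, "wx": 0, "wy": 0, "wz": 0},
    {"gripper": 0.0, "x": 0, "y": 0, "z": 0.0012, "wx": 0, "wy": 0, "wz": 0},
    {"gripper": 0.0, "x": 0, "y": 0, "z": 0.002, "wx": 0, "wy": 0, "wz": 0},
  ],
)

```text
time_s: 13.55
tcp_pos: [0.5269, 0.1856, 0.0685]
orientation: [-0.43, -3.111, 0.0]
ft_force: [1.2, -0.2, -5.0]
opening: 0.189
grasp_force: 58.5
```

>>> move_arm(
  series=[
    {"gripper": 0.0, "x": 0, "y": 0, "z": 0.001, "wx": 0, "wy": 0, "wz": 0},
    {"gripper": 0.0, "x": 0, "y": 0, "z": 0.002, "wx": 0, "wy": 0, "wz": 0},
    {"gripper": 0.0, "x": 0, "y": 0, "z": 0.004, "wx": 0, "wy": 0, "wz": 0},
    {"gripper": 0.0, "x": 0, "y": 0, "z": 0.007, "wx": 0, "wy": 0, "wz": 0},
    {"gripper": 0.0, "x": 0, "y": 0, "z": 0.01, "wx": 0, "wy": 0, "wz": 0},
  ],
)

```text
time_s: 14.05
tcp_pos: [0.527, 0.1856, 0.0792]
orientation: [-0.43, -3.112, -0.0]
ft_force: [0.6, -0.9, -4.6]
opening: 0.186
grasp_force: 58.5
```

>>> move_arm(
  series=[
    {"gripper": 0.0, "x": 0, "y": 0, "z": 0.003, "wx": 0, "wy": 0, "wz": 0},
    {"gripper": 0.0, "x": 0, "y": 0, "z": 0.006, "wx": 0, "wy": 0, "wz": 0},
    {"gripper": 0.0, "x": 0, "y": 0, "z": 0.009, "wx": 0, "wy": 0, "wz": 0},
    {"gripper": 0.0, "x": 0, "y": 0, "z": 0.012, "wx": 0, "wy": 0, "wz": 0},
    {"gripper": 0.0, "x": 0, "y": 0, "z": 0.015, "wx": 0, "wy": 0, "wz": 0},
  ],
)

```text
time_s: 14.55
tcp_pos: [0.5272, 0.1856, 0.0945]
orientation: [0.43, 3.112, 0.0]
ft_force: [-0.1, -0.5, -1.5]
opening: 0.193
grasp_force: 58.6
```

>>> move_arm(
  series=[
    {"gripper": 0.0, "x": 0, "y": 0, "z": 0.003, "wx": 0, "wy": 0, "wz": 0},
    {"gripper": 0.0, "x": 0, "y": 0, "z": 0.006, "wx": 0, "wy": 0, "wz": 0},
    {"gripper": 0.0, "x": 0, "y": 0, "z": 0.01, "wx": 0, "wy": 0, "wz": 0},
    {"gripper": 0.0, "x": 0, "y": 0, "z": 0.015, "wx": 0, "wy": 0, "wz": 0},
    {"gripper": 0.0, "x": 0, "y": 0, "z": 0.022, "wx": 0, "wy": 0, "wz": 0},
  ],
)

```text
time_s: 15.05
tcp_pos: [0.527, 0.1856, 0.1163]
orientation: [-0.43, -3.112, 0.0]
ft_force: [-0.9, 0.8, 0.2]
opening: 0.192
grasp_force: 58.6
```

>>> move_arm(
  series=[
    {"gripper": 0.0, "x": 0, "y": 0, "z": 0.01, "wx": 0, "wy": 0, "wz": 0},
    {"gripper": 0.0, "x": 0, "y": 0, "z": 0.03, "wx": 0, "wy": 0, "wz": 0},
    {"gripper": 0.0, "x": 0, "y": 0, "z": 0.06, "wx": 0, "wy": 0, "wz": 0},
    {"gripper": 0.0, "x": 0, "y": 0, "z": 0.09, "wx": 0, "wy": 0, "wz": 0},
    {"gripper": 0.0, "x": 0, "y": 0, "z": 0.09, "wx": 0, "wy": 0, "wz": 0},
  ],
)

```text
time_s: 15.55
tcp_pos: [0.5284, 0.1859, 0.2103]
orientation: [0.429, 3.106, 0.004]
ft_force: [0.9, 0.6, -1.6]
opening: 0.193
grasp_force: 58.6
```

Run:
```python
from head import *
c=read_camera("side"); cv2.imwrite("pics/g3.png",cv2.resize(c["img"][190:340,220:400,::-1],(600,500),interpolation=cv2.INTER_CUBIC))
s=telemetry.get_state();print(s["tcp_pos"],s["opening"],s["ft_force"])
```

```text
[0.52764617 0.18575345 0.2081941 ] 0.1938808079575071 [-0.04113617  0.3265371  -0.66663036]
```

View pics/g3.png

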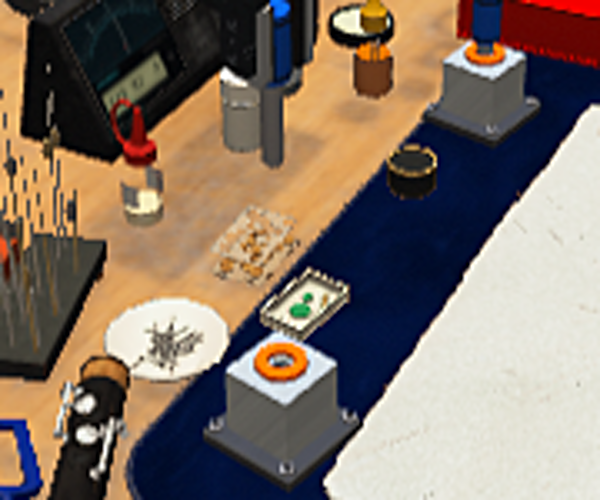

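The pin is out and hangs in the gripper (its shank is at about (272,120) in the crop). The left socket stands empty with its ring in place. I'll carry the pin to the tray at height, then tilt it so that it lies down along the tray.

>>> move_arm(
  series=[
    {"gripper": 0.0, "x": 0.003, "y": -0.045, "z": 0, "wx": 0, "wy": 0, "wz": 0},
    {"gripper": 0.0, "x": 0.006, "y": -0.09, "z": 0, "wx": 0, "wy": 0, "wz": 0},
    {"gripper": 0.0, "x": 0.01, "y": -0.135, "z": 0, "wx": 0, "wy": 0, "wz": 0},
    {"gripper": 0.0, "x": 0.013, "y": -0.18, "z": 0, "wx": 0, "wy": 0, "wz": 0},
    {"gripper": 0.0, "x": 0.016, "y": -0.225, "z": 0, "wx": 0, "wy": 0, "wz": 0},
  ],
)

```text
time_s: 16.1
tcp_pos: [0.5425, -0.0411, 0.2053]
orientation: [-0.43, -3.111, -0.0]
ft_force: [0.6, 0.3, -0.7]
opening: 0.191
grasp_force: 58.7
```

>>> move_arm(
  series=[
    {"gripper": 0.0, "x": 0.003, "y": -0.045, "z": 0, "wx": 0, "wy": 0, "wz": 0},
    {"gripper": 0.0, "x": 0.006, "y": -0.09, "z": 0, "wx": 0, "wy": 0, "wz": 0},
    {"gripper": 0.0, "x": 0.01, "y": -0.135, "z": 0, "wx": 0, "wy": 0, "wz": 0},
    {"gripper": 0.0, "x": 0.013, "y": -0.18, "z": 0, "wx": 0, "wy": 0, "wz": 0},
    {"gripper": 0.0, "x": 0.017, "y": -0.225, "z": 0, "wx": 0, "wy": 0, "wz": 0},
  ],
)

```text
time_s: 16.6
tcp_pos: [0.5595, -0.2661, 0.2051]
orientation: [-0.43, -3.111, -0.001]
ft_force: [0.6, 1.0, -0.7]
opening: 0.191
grasp_force: 58.7
```

>>> move_arm(
  series=[
    {"gripper": 0.0, "x": 0, "y": -0.01, "z": 0, "wx": -0.038, "wy": -0.135, "wz": 0},
    {"gripper": 0.0, "x": 0, "y": -0.01, "z": 0, "wx": -0.076, "wy": -0.27, "wz": 0},
    {"gripper": 0.0, "x": 0, "y": -0.01, "z": 0, "wx": -0.114, "wy": -0.405, "wz": 0},
    {"gripper": 0.0, "x": 0, "y": -0.01, "z": 0, "wx": -0.152, "wy": -0.54, "wz": 0},
    {"gripper": 0.0, "x": 0, "y": -0.01, "z": 0, "wx": -0.19, "wy": -0.67, "wz": 0},
  ],
)

```text
time_s: 17.1
tcp_pos: [0.5664, -0.2702, 0.2134]
orientation: [0.35, 2.519, -0.102]
ft_force: [1.3, 1.2, -0.5]
opening: 0.188
grasp_force: 58.8
```

>>> move_arm(
  series=[
    {"gripper": 0.0, "x": 0, "y": 0, "z": 0, "wx": 0, "wy": 0, "wz": 0},
    {"gripper": 0.0, "x": 0, "y": 0, "z": 0, "wx": 0, "wy": 0, "wz": 0},
    {"gripper": 0.0, "x": 0, "y": 0, "z": 0, "wx": 0, "wy": 0, "wz": 0},
  ],
)

```text
time_s: 17.4
tcp_pos: [0.5684, -0.2701, 0.2146]
orientation: [0.347, 2.521, -0.1]
ft_force: [0.8, -1.1, -0.7]
opening: 0.19
grasp_force: 58.8
```

Run:
```python
from head import *
s=telemetry.get_state();R=cv2.Rodrigues(np.array(s["orientation"]))[0];print(s["tcp_pos"],np.round(R[:,2],3),"tip",s["tcp_pos"]+.047*R[:,2],s["joint_pos"])
c=read_camera("side"); cv2.imwrite("pics/g4.png",cv2.resize(c["img"][90:240,290:470,::-1],(600,500),interpolation=cv2.INTER_CUBIC))
```

```text
[ 0.56836487 -0.2701321   0.21464393] [ 0.545 -0.147 -0.825] tip [ 0.59398229 -0.27706057  0.1758529 ] [-0.63180925  0.38024228  1.95777873  0.72653452  0.31048672 -2.57168511]
```

View pics/g4.png

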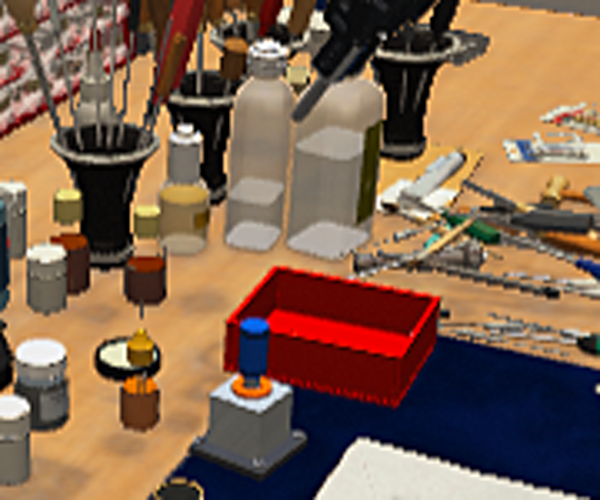

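The pin is held tilted above the tray (tip at about (300,115) in the crop), and the right pin is intact in its socket. The tilt stopped at 34°, close to a wrist limit, which is still usable. I'll lower in small moves.

>>> move_arm(
  series=[
    {"gripper": 0.0, "x": 0, "y": 0, "z": -0.02, "wx": 0.01, "wy": 0.035, "wz": 0},
    {"gripper": 0.0, "x": 0, "y": 0, "z": -0.04, "wx": 0.01, "wy": 0.035, "wz": 0},
  ],
)

```text
time_s: 17.65
tcp_pos: [0.5689, -0.2704, 0.1751]
orientation: [0.351, 2.555, -0.096]
ft_force: [0.5, -0.6, -0.2]
opening: 0.19
grasp_force: 58.8
```

>>> move_arm(
  series=[
    {"gripper": 0.0, "x": -0.004, "y": -0.001, "z": -0.025, "wx": 0, "wy": 0, "wz": 0},
    {"gripper": 0.0, "x": -0.008, "y": -0.002, "z": -0.05, "wx": 0, "wy": 0, "wz": 0},
    {"gripper": 0.0, "x": -0.012, "y": -0.002, "z": -0.075, "wx": 0, "wy": 0, "wz": 0},
    {"gripper": 0.0, "x": -0.012, "y": -0.002, "z": -0.09, "wx": 0, "wy": 0, "wz": 0},
    {"gripper": 0.0, "x": -0.012, "y": -0.002, "z": -0.09, "wx": 0, "wy": 0, "wz": 0},
  ],
)

```text
time_s: 18.15
tcp_pos: [0.5771, -0.2701, 0.1101]
orientation: [0.379, 2.613, -0.112]
ft_force: [0.3, 0.7, -1.4]
opening: 0.189
grasp_force: 58.8
```

>>> move_arm(
  series=[
    {"gripper": 0.0, "x": 0, "y": 0, "z": -0.008, "wx": 0, "wy": 0, "wz": 0},
    {"gripper": 0.0, "x": 0, "y": 0, "z": -0.016, "wx": 0, "wy": 0, "wz": 0},
    {"gripper": 0.0, "x": 0, "y": 0, "z": -0.022, "wx": 0, "wy": 0, "wz": 0},
    {"gripper": 0.0, "x": 0, "y": 0, "z": -0.022, "wx": 0, "wy": 0, "wz": 0},
  ],
)

```text
time_s: 18.55
tcp_pos: [0.5815, -0.2701, 0.0951]
orientation: [0.386, 2.625, -0.117]
ft_force: [-0.1, -0.2, -0.0]
opening: 0.19
grasp_force: 58.8
```

Run:
```python
from head import *
s=telemetry.get_state();R=cv2.Rodrigues(np.array(s["orientation"]))[0];print(s["tcp_pos"],np.round(R[:,2],3),"tip",s["tcp_pos"]+.047*R[:,2],s["ft_force"])
c=read_camera("side"); cv2.imwrite("pics/g5.png",cv2.resize(c["img"][110:230,320:464,::-1],(600,500),interpolation=cv2.INTER_CUBIC))
```

```text
[ 0.58152398 -0.27007451  0.09512875] [ 0.45 -0.15 -0.88] tip [ 0.60266638 -0.2771326   0.05375023] [-0.12176715 -0.1582256  -0.01038962]
```

View pics/g5.png

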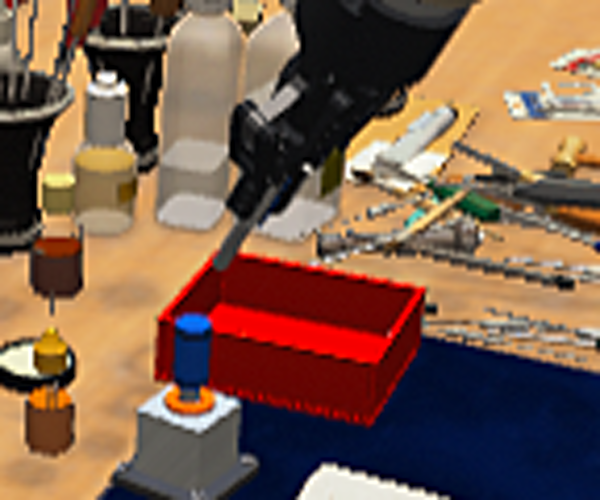

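The pose is hitting the reach limit and drifting outward, with the tip now near the far rim at about (222,265). I'll reduce the tilt and bring it back in.

>>> move_arm(
  series=[
    {"gripper": 0.0, "x": 0, "y": 0, "z": 0.01, "wx": 0.04, "wy": 0.12, "wz": 0},
    {"gripper": 0.0, "x": -0.003, "y": -0.004, "z": 0.01, "wx": 0.08, "wy": 0.25, "wz": 0},
    {"gripper": 0.0, "x": -0.007, "y": -0.009, "z": 0.01, "wx": 0.085, "wy": 0.256, "wz": 0},
    {"gripper": 0.0, "x": -0.007, "y": -0.009, "z": 0.01, "wx": 0.085, "wy": 0.256, "wz": 0},
    {"gripper": 0.0, "x": -0.007, "y": -0.009, "z": 0.01, "wx": 0.085, "wy": 0.256, "wz": 0},
  ],
)

```text
time_s: 19.1
tcp_pos: [0.5752, -0.2799, 0.1064]
orientation: [0.424, 2.888, -0.06]
ft_force: [0.6, 0.7, -1.0]
opening: 0.191
grasp_force: 58.8
```

```bash
cat > st.py <<'E'
from h import *
s=telemetry.get_state();R=cv2.Rodrigues(np.array(s["orientation"]))[0];print(s["tcp_pos"],np.round(R[:,2],3),"tip",s["tcp_pos"]+.047*R[:,2],s["ft_force"],np.round(s["joint_pos"],3))
E
python3 st.py
```

```text
[ 0.5752329  -0.27990381  0.10637875] [ 0.212 -0.073 -0.975] tip [ 0.58520983 -0.28331143  0.06057647] [ 0.59640068  0.68656164 -1.0366225 ] [-0.578  0.593  1.791  0.108  0.541 -1.944]
```

>>> move_arm(
  series=[
    {"gripper": 0.0, "x": -0.001, "y": 0.004, "z": -0.015, "wx": 0, "wy": 0, "wz": 0},
    {"gripper": 0.0, "x": -0.001, "y": 0.004, "z": -0.03, "wx": 0, "wy": 0, "wz": 0},
    {"gripper": 0.0, "x": -0.001, "y": 0.004, "z": -0.042, "wx": 0, "wy": 0, "wz": 0},
    {"gripper": 0.0, "x": -0.001, "y": 0.004, "z": -0.042, "wx": 0, "wy": 0, "wz": 0},
  ],
)

```text
time_s: 19.5
tcp_pos: [0.5727, -0.2745, 0.0619]
orientation: [0.425, 2.89, -0.056]
ft_force: [-0.7, 0.1, -0.4]
opening: 0.193
grasp_force: 58.8
```

```bash
python3 st.py
```

```text
[ 0.57268144 -0.27454467  0.06186227] [ 0.21  -0.069 -0.975] tip [ 0.58254635 -0.27780841  0.01602526] [-0.72462153  0.10967883 -0.36967941] [-0.573  0.655  1.827  0.129  0.447 -1.963]
```

>>> move_arm(
  series=[
    {"gripper": 0.25, "x": 0, "y": 0, "z": 0, "wx": 0, "wy": 0, "wz": 0},
    {"gripper": 0.4, "x": 0, "y": 0, "z": 0, "wx": 0, "wy": 0, "wz": 0},
    {"gripper": 0.5, "x": 0, "y": 0, "z": 0, "wx": 0, "wy": 0, "wz": 0},
    {"gripper": 0.5, "x": 0, "y": 0, "z": 0, "wx": 0, "wy": 0, "wz": 0},
    {"gripper": 0.5, "x": 0, "y": 0, "z": 0, "wx": 0, "wy": 0, "wz": 0},
  ],
)

```text
time_s: 20.0
tcp_pos: [0.5736, -0.2752, 0.0638]
orientation: [0.424, 2.888, -0.059]
ft_force: [0.5, -0.6, -0.6]
opening: 0.498
grasp_force: 0.0
```

>>> move_arm(
  series=[
    {"gripper": 0.5, "x": 0, "y": 0, "z": 0.02, "wx": 0, "wy": 0, "wz": 0},
    {"gripper": 0.5, "x": 0, "y": 0, "z": 0.06, "wx": 0, "wy": 0, "wz": 0},
    {"gripper": 0.5, "x": 0, "y": 0, "z": 0.1, "wx": 0, "wy": 0, "wz": 0},
    {"gripper": 0.5, "x": 0, "y": 0, "z": 0.13, "wx": 0, "wy": 0, "wz": 0},
    {"gripper": 0.5, "x": 0, "y": 0, "z": 0.13, "wx": 0, "wy": 0, "wz": 0},
  ],
)

```text
time_s: 20.5
tcp_pos: [0.5748, -0.2759, 0.1982]
orientation: [0.423, 2.882, -0.063]
ft_force: [0.5, -0.5, 0.0]
opening: 0.502
grasp_force: 0.0
```

Run:
```python
from head import *
c=read_camera("side"); a=np.load("side0.npy",allow_pickle=True).item()
cv2.imwrite("pics/g6.png",cv2.resize(c["img"][130:310,220:436,::-1],(720,600),interpolation=cv2.INTER_CUBIC))
print(head(a,(.5575,-.1315)),head(c,(.5575,-.1315)))
s=telemetry.get_state();print(s["tcp_pos"],s["time_s"],s["ft_force"])
```

```text
(131, np.int64(186), np.int64(202), array([0.0645, 0.0833, 0.0947]), array([ 0.5557, -0.1251,  0.0819]), 'ring', array([0.0504, 0.0514, 0.0527])) (130, np.int64(186), np.int64(203), array([0.064 , 0.0821, 0.0947]), array([ 0.5555, -0.1251,  0.0815]), 'ring', array([0.0499, 0.0517, 0.0533]))
[ 0.57396836 -0.27545376  0.19562861] 20.55 [-0.20879258  0.64318271 -0.9009435 ]
```

View pics/g6.png

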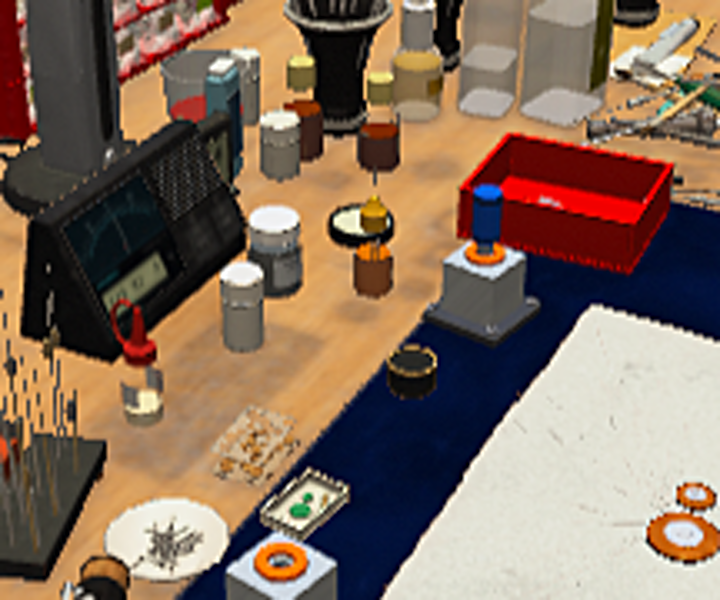

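The tray shows a bit of shank at (550,202), the right pin is seated, and the bystanders stand as they were. I'll move the hand aside and check from the top camera.

>>> move_arm(
  series=[
    {"gripper": 0.5, "x": 0, "y": 0.045, "z": 0.03, "wx": 0, "wy": 0, "wz": 0},
    {"gripper": 0.5, "x": -0.02, "y": 0.09, "z": 0.05, "wx": 0, "wy": 0, "wz": 0},
    {"gripper": 0.5, "x": -0.04, "y": 0.135, "z": 0.05, "wx": 0, "wy": 0, "wz": 0},
    {"gripper": 0.5, "x": -0.05, "y": 0.18, "z": 0.05, "wx": 0, "wy": 0, "wz": 0},
    {"gripper": 0.5, "x": -0.05, "y": 0.225, "z": 0.05, "wx": 0, "wy": 0, "wz": 0},
  ],
)

```text
time_s: 21.05
tcp_pos: [0.5215, -0.0485, 0.2426]
orientation: [0.426, 2.89, -0.058]
ft_force: [0.6, -0.2, 0.4]
opening: 0.503
grasp_force: 0.0
```

>>> move_arm(
  series=[
    {"gripper": 0.5, "x": 0, "y": 0.045, "z": 0, "wx": 0, "wy": 0, "wz": 0},
    {"gripper": 0.5, "x": 0, "y": 0.09, "z": 0, "wx": 0, "wy": 0, "wz": 0},
    {"gripper": 0.5, "x": 0, "y": 0.12, "z": 0, "wx": 0, "wy": 0, "wz": 0},
    {"gripper": 0.5, "x": 0, "y": 0.12, "z": 0, "wx": 0, "wy": 0, "wz": 0},
    {"gripper": 0.5, "x": 0, "y": 0.12, "z": 0, "wx": 0, "wy": 0, "wz": 0},
  ],
)

```text
time_s: 21.55
tcp_pos: [0.5231, 0.0703, 0.2424]
orientation: [0.422, 2.891, -0.059]
ft_force: [0.8, -0.1, 0.2]
opening: 0.502
grasp_force: 0.0
```

Run:
```python
from head import *
c=read_camera("top")
cv2.imwrite("pics/g7.png",cv2.resize(c["img"][120:270,320:480,::-1],(640,600),interpolation=cv2.INTER_CUBIC))
s=telemetry.get_state();print(s["tcp_pos"],s["time_s"],s["ft_force"])
```

```text
[0.52319221 0.06958842 0.2426207 ] 21.6 [-0.22025643  0.1261511   0.34931806]
```

View pics/g7.png

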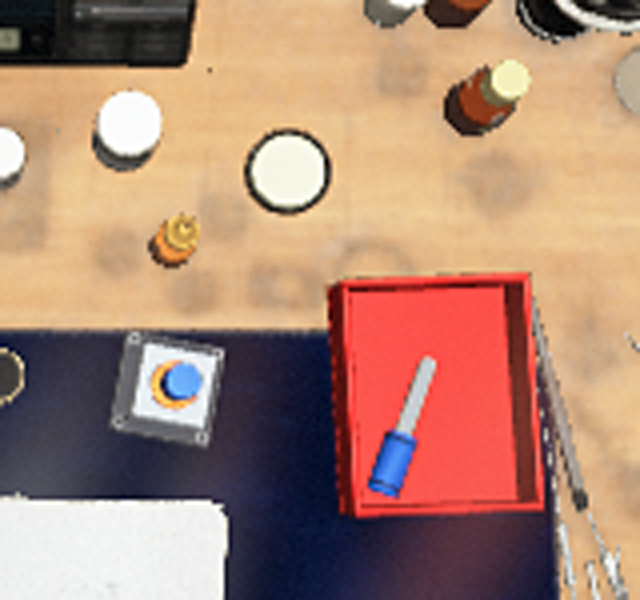

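The rejected pin lies flat in the tray (head at about (390,462) in the crop), and the other pin sits in its socket at (182,383).

```bash
python3 -c "
from rig import ticket
print(ticket.finish_job())"
```

```text
the job is handed in; nothing more can be done
None
```

The job is handed in: the right pin held a 15 N tug for just over half a second and stays in its socket, and the left pin gave way at about 5 N and now lies in the red tray, with the bottles and jars untouched.

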